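# Square up the swinging fence on the light box

## Task

Pick up the wooden corner square by its upright grip, lay it flat on the glass of the light box and press its outer corner all the way into the corner of the two steel fences, so that it pushes the swinging fence out to a right angle and both of its outer faces lie flush against the fences. Finish while still gripping the square and pressing it lightly against both fences: do not let go at the end. Leave the other things on the bench and on the glass where they are.

Things in the scene. Friction and masses are not known exactly. Their poses are not given: they have to be found in the camera images.
- square: Loose wooden corner square, 0.2 kg, flat on the bench: L of two legs 120 long, 26 wide, 14 thick (mm), web in the bend; upright grip block 28 x 28, from 14 to 54 above the underside, its faces along x and y. Origin on the underside below the grip's middle, z up. Outer corner at (+45,+45); legs run from it along -y (outer face x=+45) and -x (outer face y=+45).
- square_corner (a point): The square's outer corner, on the underside, at (+45, +45, 0) mm of the square's frame.
- lightbox: Light box fixed to the bench, 260 mm (x) by 320 mm (y), frosted glass top 46 mm above the bench, brass knob on its -y side. The glass, the fences and the legs of the square are smooth (friction about 0.25), the grip block is not (0.6). Origin: centre of its underside on the bench; z up.
- corner (a point): Inside corner of the two fences at glass level, on the hinge of the swinging fence: at (+105,+100,+46) mm in the light box's frame; axes as the light box.
- fence: Fixed steel fence on the glass, a bar 16 mm thick and 18 mm high, fast to the light box. Origin and axes as the point corner; its inner face is the plane x = 0, looking to -x, and runs from the corner 174 mm along -y.
- swing (a joint): Angle of the swinging fence about its hinge at the corner, rad. 0: at a right angle to the fixed fence; positive: it leans inward over the glass, free end towards -y, corner acute. Starts at 0.12 to 0.3; range -0.06 to 0.4. Stiff hinge (0.12 N m of friction): stays where left, yields to 1 to 2 N near its free end.
- bar (a point): The swinging steel fence, a bar 150 mm long, 16 mm thick and 18 mm high on the glass. This point is on the hinge (the inside corner, glass level); it runs along the -x of this frame (which turns with it), its inner face is the plane y = 0 and looks to -y. At swing = 0 its axes are those of the light box.
- offcut: Bystander: loose satinwood offcut 70 x 35 x 12 mm lying on the glass near the box's -x, -y corner. Origin: centre of underside.
- divider: Bystander: steel divider lying on the bench, a V 130 mm long and 50 mm wide with a small knurled wheel. Origin at its pivot, legs along its +x.
- stick: Bystander: carved fruitwood burnishing stick, 170 mm long, 14 mm thick, lying along its x. Origin: under its middle.
- jar: Bystander: brown stoneware jar with wooden stopper, 84 mm across, 122 mm high. Origin: centre of underside.
- weight: Bystander: brass weight with a knob, 50 mm across, 57 mm high. Origin: centre of underside.
- brush: Bystander: flat brush lying on the bench, handle along its -x.
There are look-alikes about, which are no part of the job. Of the things that look like the square, take the one that is farthest to the robot's right at the start.

How it is judged (in metres and radians):
On the way:
1. the square is gripped and lifted clear of the bench (height (world z) of square above 0.02 m and contact force between the fingers and square above 1 N), for 0.2 s.
At the end, for the whole second after the job is handed in: For the last second the gripper holds the square flat on the glass (4 mm, 0.04 rad), at rest, outer corner within 4 mm of the fences' corner, faces within 0.03 rad of both fences and over 1 N on each; swinging fence within 0.03 rad of square and not touched by the robot (contact force between the fingers and square above 1 N and contact force between square and fence above 1 N and contact force between square and swing above 1 N and contact force between each of the fingers, the arm and swing below 0.5 N and horizontal distance between square_corner and corner below 0.004 m and angle between the x axis of square and the x axis of corner, either way round below 0.03 rad and angle between the y axis of square and the y axis of bar, either way round below 0.03 rad and value of joint swing between -0.03 and 0.03 rad and z of square in the frame of lightbox between 0.042 and 0.05 m and angle between square's own z axis and vertical below 0.04 rad and linear speed of square below 0.02 m/s); the arm keeps its last pose, push and grip.
It fails at once if one of the other things is moved by more than 30 mm (distance of any of offcut, divider, stick, jar, weight, brush from where it was at the start of the episode above 0.03 m).
It also fails if it takes over 51 s, if anything falls off the work surface, if the arm or the gripper's body presses on something with over 40 N, if the wrist force passes 120 N, or if a joint passes its speed limit or range.

## Robot

A 6-joint arm with a two-finger parallel gripper is mounted at the origin on the work surface. World frame = base frame: x ahead of the robot, y to its left, z up, the work surface at z = 0. Lengths are in mm, angles in rad, forces in N, time in s.
With the tool pointing down it reaches from about 350 to 775 mm from the base axis. Payload 7.3 kg.
Tool frame: the origin (TCP) lies at the very end of the fingers, on their centre line; the grasp point (between the pads) lies behind it (bot.grip_point_offset is the z of the grasp point in the tool frame, in mm); z points along the fingers, y is the line along which they close (so a half turn about z gives the same grasp; the last joint's range is limited). The gripper opens to 92 mm and grips with 3 to 60 N. Pads are 19 mm wide; open, the fingers measure 130 mm over their backs; the gripper's body (75 mm by 190 mm) begins 47 mm behind the grasp point.
Start: joints at [-1.475, 0.342, 1.524, -0, 1.275, -0.146], TCP at [125.733, -509.743, 206.541] pointing down, gripper open.
Joint ranges: [-2.53, 2.53], [-0.77, 2.02], [0.04, 2.7], [-1, 4.14], [0.28, 2.66], [-3.11, 3.11]. Speed limits (rad/s): [2.57, 2.57, 3.14, 3.14, 3.14, 3.14].

## Interface

Orientations are given as [roll, pitch, yaw] about the fixed x, y, z axes, in that order (R = Rz(yaw) Ry(pitch) Rx(roll)).
In Python, from plant import bot gives the robot as it stands. The module is installed in compiled form; this text tells all that it offers.
- The arm moves only by the shell command python3 -m crank 'ROWS'. ROWS is JSON, a list that holds one entry, the list of rows, each a list of 5 numbers: the opening, from 0 (shut) to 1 (fully open), then the shift along the tool's x, y, z in cm, then the turn about the tool's z in degrees. In form: [[[claw, x, y, z, turn], ...]]. A call has exactly 10 rows; each row is the pose to reach, as a shift and turn from the pose commanded when the call began, along the tool's axes at that moment; what a row does not reach only later rows make up. A row lasts 1/10 s, in which the tool goes at most 50 mm and 8.59 degrees, less where a joint would pass 70% of its speed; a pose out of reach is approached as far as the arm can. A call with a gripper value outside its range is refused whole. The fingers move at their own pace and stop on an object; the grip force is fixed at half the most. Time passes only in rows, so rows that repeat a pose let the fingers close, or fill a call up. It gives the time, the measured TCP pose, the force, the opening and the grip force at its end, in the units of the state.
- bot.get_obs(): the state, without advancing time (a new reading comes with each control period).
- bot.capture(name): name is "scene" or "top" or "wrist"; returns (picture, depth): 400x640x3 uint8, red, green, blue; 400x640 float32, mm along the optical axis (not along the pixel's ray), 0 where there is no reading.
- bot.calibration(name): a dict with "vertical_fov" (degrees; the focal length in pixels is half the picture's height over the tangent of half this angle, whatever the lens; pixels are square), "cx", "cy" (the principal point, pixels), "rvec" (rotation vector, rad) and "tvec" (3), from world to camera coordinates, as OpenCV has them; the wrist camera has in their place "tool_from_camera" (4x4, takes a point from camera to tool coordinates, whose origin is the TCP and whose axes are the flange's). Camera axes: x right, y down, z forward; pixel columns grow to the right and rows downward; lengths in mm; the calibration is good to about 2 mm. A picture is of the moment at which its call begins: read the wrist's pose just before it. calibration takes no time and is no camera call.
- bot.close_job(): hands the job in; it is judged then, once.
The state is a dict: "time": time; "joint_positions": joint angles; "dq": joint speeds; "tau": joint torques, N m; "tool_pos": TCP position; "tcp_rot": TCP orientation; "contact_force": force on the tool from outside, world axes, zero at the start; "moment": the same for the moment, N m; "grip_width": finger opening in mm; "finger_force": force on a finger pad.
Only numpy, scipy, OpenCV 4.12 (cv2) and the standard library are available. Lean on these libraries where they do the work, as an engineer would, in place of code of your own. Each camera call takes 0.05 s, during which the arm holds its last target. There are 200 camera calls.

## Working session

There is one attempt and no reset: what is moved stays moved. The work goes in short steps, Python scripts to look and compute and a shell command to move; the robot and the scene stay as the last step left them, time stands still between calls to the robot, and variables do not carry over. Pictures are saved under pics/ and viewed, at most 10 in all, crops included, and the job is handed in when it is done.

```bash
mkdir -p pics; cat > h.py <<'E'
import numpy as np, cv2
from plant import bot
from scipy.spatial.transform import Rotation as R
def cam(name):
    c=bot.calibration(name); f=200/np.tan(np.radians(c["vertical_fov"])/2)
    K=np.array([[f,0,c["cx"]],[0,f,c["cy"]],[0,0,1.]])
    if name=="wrist":
        o=bot.get_obs(); T=np.eye(4); T[:3,:3]=R.from_euler('xyz',o["tcp_rot"]).as_matrix(); T[:3,3]=o["tool_pos"]
        W=T@np.array(c["tool_from_camera"])
    else:
        M=np.eye(4); M[:3,:3]=cv2.Rodrigues(np.array(c["rvec"],float))[0]; M[:3,3]=np.ravel(c["tvec"]); W=np.linalg.inv(M)
    return K,W
def snap(name,tag):
    K,W=cam(name); p,d=bot.capture(name)
    cv2.imwrite(f"pics/{tag}.png",cv2.cvtColor(p,cv2.COLOR_RGB2BGR)); np.savez(f"pics/{tag}.npz",p=p,d=d,K=K,W=W); return p,d,K,W
def plane(K,W,uv,z):
    uv=np.atleast_2d(uv).astype(float); r=np.c_[(uv-K[:2,2])/K[0,0],np.ones(len(uv))]@W[:3,:3].T
    t=(z-W[2,3])/r[:,2]; return W[:3,3]+r*t[:,None]
def cloud(d,K,W):
    v,u=np.mgrid[:d.shape[0],:d.shape[1]]
    P=np.stack([(u-K[0,2])/K[0,0]*d,(v-K[1,2])/K[0,0]*d,d],-1)
    return P@W[:3,:3].T+W[:3,3]
E
python3 - <<'E'
from h import *
print(bot.get_obs(), bot.grip_point_offset)
for n in("scene","top"):
    p,d,K,W=snap(n,n+"0"); print(K,W)
E
```

```text
{'time': 0.0, 'joint_positions': array([-1.47500137e+00,  3.42707662e-01,  1.52505873e+00,  7.71818447e-06,
        1.27537475e+00, -1.46001051e-01]), 'dq': array([-0.00017262, -0.00111274, -0.00044293, -0.00128467, -0.00106291,
       -0.00085897]), 'tau': array([ 2.65236355e-03, -4.31233764e+01, -2.44222873e+01,  7.19693466e-02,
        5.60268725e-02, -1.19150254e-04]), 'tool_pos': array([ 125.68955885, -509.26870665,  205.83824228]), 'tcp_rot': array([-3.14006172e+00, -2.32579514e-04,  2.41793581e-01]), 'contact_force': array([0.34411898, 0.19065752, 0.38859593]), 'moment': array([ 0.06767762, -0.02711077, -0.02096043]), 'finger_force': 0.0, 'grip_width': 92.22858796569585} -18.8
[[371.36389503   0.         320.50276451]
 [  0.         371.36389503 200.35779517]
 [  0.           0.           1.        ]] [[-2.83425200e-01  7.87517416e-01 -5.47253575e-01  1.08359037e+03]
 [ 9.58989362e-01  2.34584897e-01 -1.59089065e-01  1.57118730e+02]
 [ 3.09201434e-03 -5.69900207e-01 -8.21708095e-01  9.47471292e+02]
 [ 0.00000000e+00  0.00000000e+00  0.00000000e+00  1.00000000e+00]]
[[456.96690226   0.         311.94234046]
 [  0.         456.96690226 210.1540676 ]
 [  0.           0.           1.        ]] [[ 2.27289495e-02 -9.92425116e-01  1.20730213e-01  2.85768352e+02]
 [-9.99621119e-01 -2.44351427e-02 -1.26704939e-02  1.07424404e+01]
 [ 1.55245763e-02 -1.20396484e-01 -9.92604490e-01  1.68451571e+03]
 [ 0.00000000e+00  0.00000000e+00  0.00000000e+00  1.00000000e+00]]
```

View pics/top0.png

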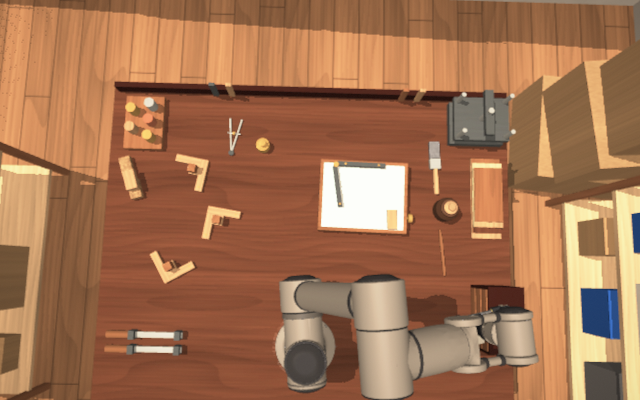

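View pics/scene0.png

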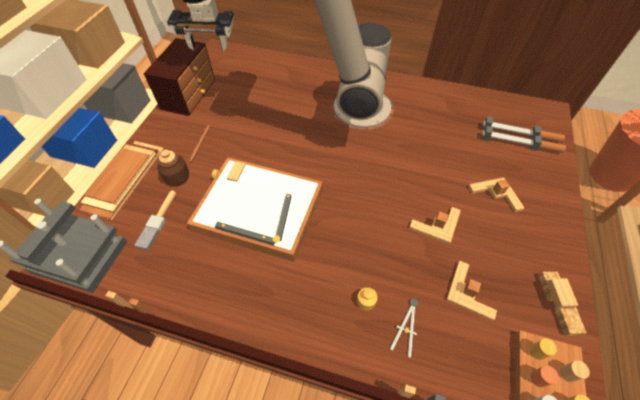

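Top view: three L-shaped look-alikes with grips at (193,170), (217,220) and (170,266). All are on the robot's left (+y is image left). The one farthest right is (217,220). The light box spans (319..408, 160..234), with the knob at (410,218), so box y runs to image left. The fence corner is near (337,164), the fixed fence is along the top, and the swing bar runs down to (340,206).

```bash
python3 - <<'E'
from h import *
z=np.load("pics/top0.npz"); p,d,K,W=[z[k] for k in("p","d","K","W")]
C=cloud(d,K,W)
def show(n,u,v,zz): print(n,plane(K,W,[[u,v]],zz).round(0)[0],C[v,u].round(0))
for n,u,v,zz in [("sqA",194,169,54),("sqB",217,220,54),("sqC",169,266,54),("cornerfence",337,164,64),("jar",448,208,122),("weight",263,145,50),("boxTL",320,160,46),("boxTR",408,163,46),("boxBR",406,234,46),("boxBL",319,231,46),("glass",370,200,46),("offcut",392,219,58),("legR",238,212,14),("legD",205,236,14),("corner",208,207,14)]: show(n,u,v,zz)
c=p[180:260,180:270]; cv2.imwrite("pics/crop.png",cv2.resize(c[...,::-1],None,fx=6,fy=6,interpolation=2))
E
```

```text
sqA [624. 420.  54.] [622. 418.  62.]
sqB [440. 328.  54.] [441. 330.  47.]
sqC [273. 489.  54.] [273. 488.  57.]
cornerfence [653. -97.  64.] [653. -97.  66.]
jar [ 495. -480.  122.] [ 496. -483.  114.]
weight [720. 174.  50.] [720. 174.  53.]
boxTL [671. -35.  46.] [671. -36.  43.]
boxTR [ 668. -359.   46.] [ 679. -369.   -1.]
boxBR [ 407. -351.   46.] [ 411. -362.   -4.]
boxBL [410. -37.  46.] [414. -39.  -2.]
glass [ 527. -220.   46.] [ 528. -220.   43.]
offcut [ 459. -298.   58.] [ 459. -298.   59.]
legR [475. 261.  14.] [475. 260.  16.]
legD [384. 377.  14.] [384. 376.  18.]
corner [491. 371.  14.] [491. 371.  17.]
```

View pics/crop.png

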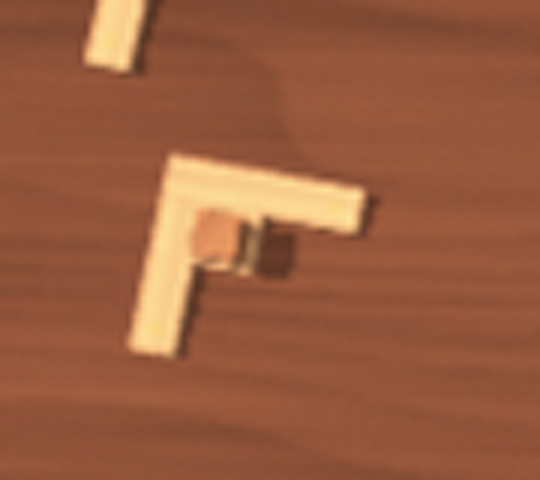

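The crop confirms it: an L with its corner at upper left and the grip in the bend, at about (440,328) mm with yaw about -10°. The bystanders and the other squares are clear of it. I'll go by way of the light box and measure the fences from the wrist camera.

```bash
python3 -m crank '[[[1,4.3,-2.6,-0.8,1.4],[1,8.6,-5.3,-1.6,2.8],[1,12.9,-7.9,-2.4,4.2],[1,17.2,-10.6,-3.2,5.6],[1,21.5,-13.2,-4,7],[1,25.8,-15.8,-4.8,8.4],[1,30.1,-18.5,-5.6,9.8],[1,34.4,-21.1,-6.4,11.2],[1,38.7,-23.8,-7.2,12.6],[1,42,-26,-8,13.9]]]'; python3 - <<'E'
from h import *
import time
print(bot.calibration("wrist"))
o=bot.get_obs(); print(o["tool_pos"],o["tcp_rot"],o["dq"].round(3),o["joint_positions"])
bot.capture("wrist");bot.capture("wrist");bot.capture("wrist")
o=bot.get_obs(); print(o["tool_pos"],o["tcp_rot"],o["dq"].round(3))
snap("wrist","w1")
E
```

```text
time: 1.1
tool_pos: [471.9, -155.2, 286.4]
tcp_rot: [-3.141, 0.001, -0.002]
contact_force: [-0.1, -1.3, -0.4]
grip_width: 92.2
finger_force: 0.0
{'vertical_fov': 68.3595490462697, 'cx': 323.9223557806634, 'cy': 198.546456198284, 'tool_from_camera': array([[-6.55813396e-05, -9.68869617e-01, -2.47571526e-01,
         6.55157611e+01],
       [ 9.99999981e-01, -1.08752584e-04,  1.60704006e-04,
         6.29894858e-01],
       [-1.82625272e-04, -2.47571511e-01,  9.68869606e-01,
        -1.77793068e+02],
       [ 0.00000000e+00,  0.00000000e+00,  0.00000000e+00,
         1.00000000e+00]])}
[ 471.87574705 -155.18267348  286.40289226] [-3.14145981e+00  6.59419052e-04 -1.71068437e-03] [ 0.99   0.315 -0.669 -0.004  0.348  1.208] [-4.72014347e-01  2.38102787e-01  1.44872704e+00 -1.81609321e-04
  1.45541085e+00  1.10051367e+00]
[ 472.33935749 -154.76671049  286.32845539] [-3.14152627e+00 -1.11859960e-04  4.39885815e-03] [-0.074 -0.011  0.04  -0.022 -0.004 -0.032]
```

View pics/w1.png

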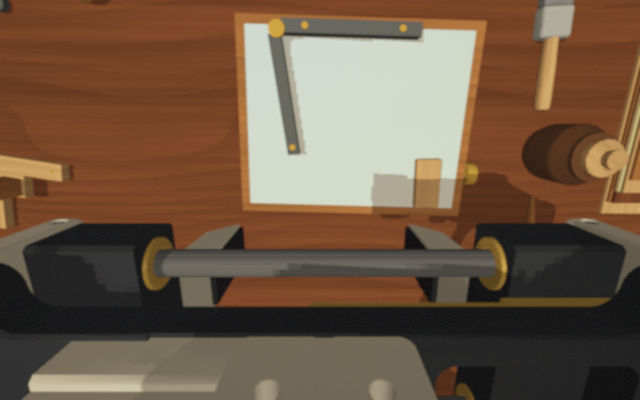

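The wrist view shows the fixed fence along the top, (284,27)–(421,30), the hinge at (276,27), the swing bar down to (294,150), and the offcut at (428,183). The frame corners are at about (237,14), (486,22), (460,213) and (243,209). Next I'll fit the lines.

```bash
python3 - <<'E'
from h import *
z=np.load("pics/w1.npz"); p,d,K,W=[z[k] for k in("p","d","K","W")]
hsv=cv2.cvtColor(p,cv2.COLOR_RGB2HSV)
dark=((hsv[...,2]<120)&(hsv[...,1]<90)); 
# fixed fence inner bottom edge: per column lowest dark pixel in rows 15..45
def sub(prof):  # subpixel crossing of brightness, given 1d profile with threshold mid
    return prof
g=p.astype(float).mean(2)
pts=[];pt=[]
for u in range(320,400):
    col=g[25:55,u]; k=np.argmax(np.diff(col)); pts.append([u,25+k+.5])
    if u%20==0: print(u,col.astype(int))
pts=np.array(pts); w=plane(K,W,pts,46); l=np.polyfit(w[:,1],w[:,0],1); print("fence face",l,"yaw deg",-np.degrees(l[0]),"rms",np.std(w[:,0]-np.polyval(l,w[:,1])))
# glass rim corners using outer box edges
for n,uv in dict(TL=(236.5,13),TR=(487,21),BR=(460.5,214),BL=(243,210)).items(): print(n,plane(K,W,[uv],46).round(1)[0])
# box left/right outer edge profile
for v in(80,150): print(v,p[v,225:260].tolist()[::2])
C=cloud(d,K,W)
m=(C[...,2]>56)&(C[...,2]<72)&(np.mgrid[:400,:640][0]<160); m[:, :262]=0;m[:,430:]=0
print("bar pts",m.sum(), "z med",np.median(C[m][:,2]),"glass z",np.median(C[90:110,340:400,2]))
for v in (60,80,100,120,140): print(v,g[v,262:310].astype(int))
E
```

```text
320 [102 102 103 100 101 102 102  93  73  51  55 101 153 190 206 211 211 211
 211 211 211 210 211 211 211 211 211 211 211 212]
340 [100 100 101 100 101 101 101  98  86  66  48  64 113 161 188 205 211 211
 211 211 211 211 211 211 211 210 210 211 211 211]
360 [101 102 102  99 101 101 100  98  95  78  56  50  85 135 166 188 204 210
 211 210 210 211 211 211 210 210 210 212 211 211]
380 [100 100 101  99 101 100 102 100  99  91  72  53  55 103 161 195 209 210
 210 210 210 210 210 210 210 210 210 211 210 210]
fence face [2.53307917e-02 6.50054205e+02] yaw deg -1.4513474573937226 rms 0.31868201799974233
TL [672.3 -44.2  46. ]
TR [ 664.6 -361.7   46. ]
BR [ 408.2 -358.6   46. ]
BL [413.  -35.9  46. ]
80 [[118, 65, 36], [119, 67, 37], [117, 67, 38], [118, 67, 39], [118, 66, 38], [119, 68, 37], [144, 89, 48], [164, 107, 55], [165, 108, 55], [165, 107, 57], [178, 150, 124], [205, 211, 199], [210, 219, 208], [210, 218, 207], [210, 219, 207], [210, 219, 207], [210, 219, 208], [210, 219, 208]]
150 [[122, 69, 37], [123, 70, 38], [124, 71, 41], [123, 70, 41], [124, 70, 41], [123, 68, 38], [123, 71, 3
[... 546 characters left out ...]
00  99  92 107 142 163 169 169 175 188 200 209 211
 212 212 212 212 212 212 212 212 212 212 212 212]
100 [212 211 212 212 212 211 212 212 211 212 212 212 212 212 212 205 181 140
 107 102 101 101 101 102 100 101 102  99  93 104 137 159 167 168 171 183
 199 209 212 212 211 211 212 212 211 212 211 211]
120 [211 212 211 212 212 212 211 212 212 212 212 212 212 212 212 212 211 212
 207 189 153 116 101 100 101 101 100  99 101 102  98  94  98 131 156 166
 167 168 175 192 205 210 212 211 211 212 212 211]
140 [212 211 212 212 212 211 211 212 212 211 211 211 212 211 211 212 212 211
 211 211 212 209 199 170 129 104 100 101 100 100 100 100  99 100  94  99
 128 155 164 167 171 181 194 204 210 211 211 211]
```

Fence face: x ≈ 647.5 at y ≈ -102. Glass z reads 46.1 and bar top 63.7, which match the given heights. Box yaw is about -1.4° and the corner about (647,-102). Now to the square.

```bash
python3 -m crank '[[[1,-1.1,-4.9,0.4,1],[1,-2.2,-9.8,0.8,2],[1,-3.3,-14.7,1.3,3],[1,-4.4,-19.6,2.2,4],[1,-5.5,-24.5,3,5],[1,-6.6,-29.3,4,6],[1,-7.7,-34.1,5,7],[1,-8.8,-38.9,6,8],[1,-9.9,-43.7,7,9],[1,-10.5,-48,8,10]]]'; python3 - <<'E'
from h import *
for i in range(5): bot.capture("wrist")
o=bot.get_obs(); print(o["tool_pos"],o["tcp_rot"],o["dq"].round(3))
p,d,K,W=snap("wrist","w2")
C=cloud(d,K,W)
hsv=cv2.cvtColor(p,cv2.COLOR_RGB2HSV); print("median z table",np.median(C[20:40,500:600,2]))
m=((C[...,2]>10)&(C[...,2]<22)&(np.arange(400)[:,None]<225)).astype(np.uint8)
n,l,s,c=cv2.connectedComponentsWithStats(cv2.morphologyEx(m,cv2.MORPH_OPEN,np.ones((3,3))))
for i in range(1,n):
    if s[i,4]>800: print("leg comp",s[i],C[l==i].mean(0))
m=((C[...,2]>47)&(C[...,2]<62)&(np.arange(400)[:,None]<225)).astype(np.uint8)
n,l,s,c=cv2.connectedComponentsWithStats(m)
for i in range(1,n):
    if s[i,4]>200: P=C[l==i]; print("grip",s[i],P.mean(0),cv2.minAreaRect(P[:,:2].astype(np.float32)))
E
```

```text
time: 2.3
tool_pos: [365.9, 323.2, 205.9]
tcp_rot: [3.141, 0.0, -0.178]
contact_force: [0.8, 0.5, 0.1]
grip_width: 91.9
finger_force: 0.0
[366.62383585 321.58090959 206.02062476] [ 3.14015102e+00  4.68330847e-04 -1.76138681e-01] [-0.024 -0.017 -0.001  0.001  0.001  0.005]
median z table -0.3381390250322056
leg comp [204   0  26  36 851] [565.20527543 407.09459836  13.51095605]
leg comp [ 266   77  102  102 4126] [450.94644091 333.75894974  13.60309093]
grip [  0  42  14  29 220] [554.7410171  625.65580254  49.17680407] ((554.7478637695312, 625.0296630859375), (14.021915435791016, 27.953218460083008), 65.34880065917969)
grip [289 103  27  27 691] [442.51263029 330.56566754  53.3834843 ] ((442.577392578125, 331.02197265625), (28.031681060791016, 27.277528762817383), 79.84886932373047)
```

View pics/w2.png

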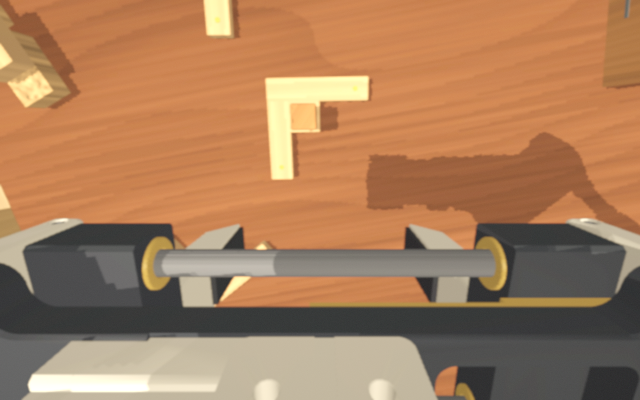

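The wrist view shows the square with its corner at (267,78), legs to (368,88) and (282,178), and the grip top at (304,117). Measured grip: (442.5,330.6), z 53.4 (should be 54), 28 x 27 mm, yaw about -10°. Descend and grasp.

```bash
python3 -m crank '[[[1,3.6,-1.1,2,0],[1,7.3,-2.2,4.5,0],[1,7.3,-2.2,9,0],[1,7.3,-2.2,13,0],[1,7.3,-2.2,16.5,0],[1,7.3,-2.2,18.4,0],[1,7.3,-2.2,18.4,0],[0,7.3,-2.2,18.4,0],[0,7.3,-2.2,18.4,0],[0,7.3,-2.2,18.4,0]]]'; python3 -m crank '[[[0,0,0,0,0],[0,0,0,0,0],[0,0,0,0,0],[0,0,0,0,0],[0,0,0,0,0],[0,0,0,-0.5,0],[0,0,0,-1.5,0],[0,0,0,-3.5,0],[0,0,0,-6,0],[0,0,0,-9,0]]]'
```

```text
time: 3.6
tool_pos: [443.1, 332.1, 24.0]
tcp_rot: [-3.14, -0.002, -0.176]
contact_force: [-0.0, 0.1, 0.2]
grip_width: 72.7
finger_force: 0.0
time: 4.6
tool_pos: [441.4, 331.6, 113.1]
tcp_rot: [3.14, 0.001, -0.175]
contact_force: [0.6, -0.5, -1.7]
grip_width: 27.4
finger_force: 29.9
```

```bash
python3 -m crank '[[[0,1.2,2.5,0,0],[0,3.5,7.3,0,-1],[0,5.8,12.1,0,-2],[0,8.1,16.9,0,-3],[0,10.4,21.7,0,-4],[0,12.6,26.5,0,-5],[0,14.9,31.3,0,-6],[0,17.2,36.1,0,-7],[0,19.5,40.9,0,-8],[0,21.2,44.4,0,-8.6]]]'; python3 - <<'E'
from h import *
for i in range(4): bot.capture("wrist")
o=bot.get_obs(); print(o["tool_pos"],o["tcp_rot"],o["finger_force"],o["grip_width"])
p,d,K,W=snap("wrist","w3")
E
```

```text
time: 5.6
tool_pos: [569.6, -130.5, 113.2]
tcp_rot: [3.142, -0.0, -0.025]
contact_force: [0.9, 0.6, -2.0]
grip_width: 27.6
finger_force: 29.9
[ 569.20150604 -129.58253866  112.50989937] [-3.14126375e+00  4.20046426e-04 -2.79653183e-02] 29.96274322271347 27.907572613553853
```

View pics/w3.png

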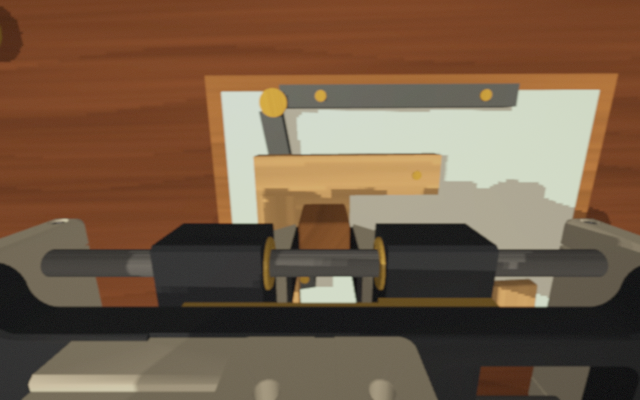

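The square's top outer corner is at (255,155) with its front edge running to (441,154). The hinge disc is at (273,102), the fixed fence's inner lower edge is at row ~107, and the swing bar runs down from the hinge. I'll measure the relative offsets.

```bash
python3 - <<'E'
from h import *
z=np.load("pics/w3.npz"); p,d,K,W=[z[k] for k in("p","d","K","W")]
C=cloud(d,K,W); g=p.astype(float).mean(2); o=bot.get_obs()
print("sq top z",np.median(C[165:180,300:400,2]))
def edge(us,v0,v1,z,sgn):
    q=[[u,v0+.5+np.argmax(sgn*np.diff(g[v0:v1,u]))] for u in us]; w=plane(K,W,q,z); l=np.polyfit(w[:,1],w[:,0],1)
    r=w[:,0]-np.polyval(l,w[:,1]); k=abs(r)<1; l=np.polyfit(w[k,1],w[k,0],1); return l,np.std(r),np.median([a[1] for a in q])
lf=edge(range(320,500),98,120,46,1); print("fence",lf,-np.degrees(lf[0][0]))
zt=np.median(C[165:180,300:400,2])
print([int(x) for x in g[145:165,350]],[int(x) for x in g[160,245:270]],[int(x) for x in g[100:116,400]])
ls=edge(range(300,435),147,163,zt,-1); print("sq front",ls,-np.degrees(ls[0][0]))
ls=edge(range(300,435),147,163,zt,1); print("sq front+",ls,-np.degrees(ls[0][0]))
print("corner sq",plane(K,W,[[255,155]],zt), "hinge disc",plane(K,W,[[273,102]],66),C[102,273])
M=(C[...,2]>zt-5)&(C[...,2]<zt+5); M[:150]=0;M[190:]=0; print("sq extents y",np.percentile(C[M][:,1],[1,99]),"x",np.percentile(C[M][:,0],[1,99]))
# swing inner edge
q=[]
for v in (120,130,140,148): print(v,g[v,258:305].astype(int).tolist())
print(o["tool_pos"])
E
```

```text
sq top z 101.96651225814459
fence (array([2.32754130e-02, 6.49414928e+02]), np.float64(0.2186171966881255), np.float64(107.5)) -1.3335829301810618
[211, 212, 210, 211, 211, 211, 211, 202, 169, 124, 122, 149, 160, 162, 164, 164, 162, 159, 155, 153] [211, 211, 212, 212, 211, 211, 211, 206, 193, 172, 161, 161, 162, 162, 161, 162, 161, 162, 162, 162, 161, 162, 162, 162, 162] [98, 98, 99, 98, 98, 97, 92, 101, 137, 160, 168, 182, 202, 210, 211, 211]
sq front (array([1.81996977e-02, 6.18444044e+02]), np.float64(0.17412751164283702), np.float64(153.5)) -1.0427658660896812
sq front+ (array([1.89646231e-02, 6.17269004e+02]), np.float64(0.17861882695930945), np.float64(155.5)) -1.086592864590128
corner sq [[616.38372603 -87.73252947 101.96651226]] hinge disc [[650.65978815 -95.59216571  66.        ]] [650.7229608  -95.44698362  65.10873572]
sq extents y [-204.38063408  -86.92440043] x [591.93295727 615.10846605]
120 [211, 204, 182, 145, 114, 103, 103, 104, 103, 103, 102, 101, 103, 103, 103, 102, 102, 102, 103, 102, 103, 103, 102, 96, 79, 65, 89, 132, 155, 166, 167, 167, 167, 167, 166, 167, 167, 173, 187, 203, 209, 212, 212, 212, 211, 212, 211]
130 [211, 212, 211, 206, 188, 154, 116, 103, 101, 102, 102, 103, 102, 104, 103, 102, 103, 102, 102, 102, 103, 103, 102, 103, 99, 93, 78, 66, 87, 130, 156, 164, 167, 166, 166, 166, 167, 168, 181, 198, 208, 211, 212, 212, 212, 211, 212]
140 [211, 212, 211, 212, 212, 208, 192, 160, 121, 104, 102, 102, 102, 101, 101, 101, 101, 102, 101, 101, 101, 100, 100, 101, 101, 102, 101, 94, 77, 64, 90, 130, 154, 164, 166, 166, 166, 165, 168, 173, 179, 187, 198, 207, 211, 211, 212]
148 [212, 212, 211, 212, 212, 211, 211, 205, 186, 150, 116, 101, 101, 99, 101, 101, 100, 102, 101, 102, 102, 101, 101, 99, 101, 102, 100, 102, 96, 89, 72, 74, 110, 145, 161, 164, 166, 166, 165, 165, 165, 171, 186, 202, 210, 211, 211]
[ 568.9817513  -128.28697101  112.5099315 ]
```

```bash
python3 - <<'E'
from h import *
z=np.load("pics/w3.npz"); p,d,K,W=[z[k] for k in("p","d","K","W")]
w=plane(K,W,[[284.8,120],[286.7,130],[288.8,140],[290.6,148]],46); l=np.polyfit(w[:,0],w[:,1],1)
A=np.array([[1,-.02328],[-l[0],1]]); print("corner",np.linalg.solve(A,[649.41,l[1]]),"swing",np.arctan(-l[0])*-1, l, "swing rel", -np.arctan(l[0])*-1+.0233)
E
python3 -m crank '[[[0,1,3,0,0.3],[0,1.9,5.9,0,0.3],[0,1.9,5.9,0,0.3],[0,1.9,5.9,0.8,0.3],[0,1.9,5.9,1.8,0.3],[0,1.9,5.9,2.8,0.3],[0,1.9,5.9,3.4,0.3],[0,1.9,5.9,3.7,0.3],[0,1.9,5.9,3.9,0.3],[0,1.9,5.9,3.9,0.3]]]'
```

```text
corner [647.09650612 -99.3768848 ] swing 0.15145740816327438 [ 1.52626246e-01 -1.98140795e+02] swing rel 0.1747574081632744
time: 6.85
tool_pos: [587.0, -187.9, 73.3]
tcp_rot: [3.142, 0.0, -0.03]
contact_force: [-0.7, -0.5, -2.2]
grip_width: 28.0
finger_force: 30.0
```

```bash
python3 -m crank '[[[0,0,0,0.05,0],[0,0,0,0.1,0],[0,0,0,0.15,0],[0,0,0,0.2,0],[0,0,0,0.25,0],[0,0,0,0.25,0],[0,0,0,0.3,0],[0,0,0,0.3,0],[0,0,0,0.3,0],[0,0,0,0.3,0]]]'
```

```text
time: 7.85
tool_pos: [587.0, -188.0, 70.4]
tcp_rot: [3.142, -0.0, -0.031]
contact_force: [-0.9, -0.6, -1.8]
grip_width: 27.6
finger_force: 30.0
```

```bash
python3 -m crank '[[[0,0,0,0.05,0],[0,0,0,0.05,0],[0,0,0,0.1,0],[0,0,0,0.1,0],[0,0,0,0.15,0],[0,0,0,0.15,0],[0,0,0,0.15,0],[0,0,0,0.15,0],[0,0,0,0.15,0],[0,0,0,0.15,0]]]'
```

```text
time: 8.85
tool_pos: [587.4, -188.1, 70.1]
tcp_rot: [3.141, -0.002, -0.03]
contact_force: [-1.8, 0.9, 7.0]
grip_width: 27.2
finger_force: 30.0
```

Touchdown: about 9 N down. I'll ease off slightly and slide toward the swing bar.

```bash
python3 -m crank '[[[0,0,0,-0.05,0],[0,0,-0.5,-0.05,0],[0,0,-1,-0.05,0],[0,0,-1.5,-0.05,0],[0,0,-2,-0.05,0],[0,0,-2.5,-0.05,0],[0,0,-3,-0.05,0],[0,0,-3.5,-0.05,0],[0,0,-4,-0.05,0],[0,0,-4.2,-0.05,0]]]'; python3 -m crank '[[[0,0.1,0,0,0],[0,0.3,0,0,0],[0,0.5,0,0,0],[0,0.7,0,0,0],[0,0.9,0,0,0],[0,0.9,0,0,0],[0,0.9,0,0,0],[0,0.9,0,0,0],[0,0.9,0,0,0],[0,0.9,0,0,0]]]'
```

```text
time: 9.85
tool_pos: [589.0, -146.1, 70.1]
tcp_rot: [3.14, -0.002, -0.03]
contact_force: [0.1, -3.0, 5.7]
grip_width: 27.6
finger_force: 30.0
time: 10.85
tool_pos: [597.8, -146.0, 70.1]
tcp_rot: [3.141, -0.001, -0.03]
contact_force: [-0.3, 0.3, 6.8]
grip_width: 27.6
finger_force: 30.0
```

```bash
python3 -m crank '[[[0,0.05,-0.1,0,0],[0,0.1,-0.2,0,0],[0,0.15,-0.25,0,0],[0,0.2,-0.3,0,0],[0,0.2,-0.3,0,0],[0,0.25,-0.35,0,0],[0,0.25,-0.35,0,0],[0,0.25,-0.35,0,0],[0,0.25,-0.35,0,0],[0,0.25,-0.35,0,0]]]'; python3 - <<'E'
from h import *
p,d,K,W=snap("wrist","w4"); c=p[60:240,180:540]; cv2.imwrite("pics/w4c.png",cv2.resize(c[...,::-1],None,fx=2.2,fy=2.2))
E
```

```text
time: 11.85
tool_pos: [600.1, -143.5, 70.1]
tcp_rot: [3.14, -0.001, -0.03]
contact_force: [-2.5, -3.0, 5.7]
grip_width: 27.8
finger_force: 30.0
```

View pics/w4c.png

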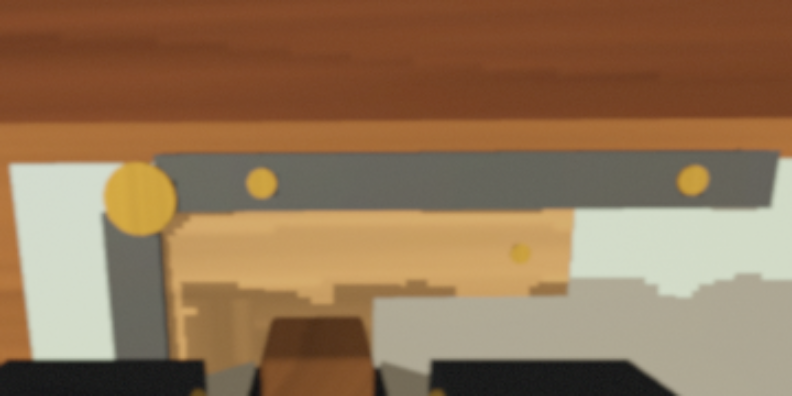

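The crop shows the square almost seated. Its front edge is at the fixed fence (row ~210 of the crop), with a narrow dark strip of a millimetre or two left along the swing bar at column ~168. I'll press further in small steps.

```bash
python3 -m crank '[[[0,0,-0.05,0,0],[0,0,-0.1,0,0],[0,0,-0.15,0,0],[0,0,-0.2,0,0],[0,0.05,-0.2,0,0],[0,0.05,-0.25,0,0],[0,0.05,-0.25,0,0],[0,0.05,-0.25,0,0],[0,0.05,-0.25,0,0],[0,0.05,-0.25,0,0]]]'
```

```text
time: 12.9
tool_pos: [600.4, -143.0, 70.3]
tcp_rot: [3.137, -0.001, -0.031]
contact_force: [-4.7, -9.4, 7.1]
grip_width: 28.0
finger_force: 30.0
```

```bash
python3 - <<'E'
from h import *
p,d,K,W=snap("wrist","w5"); g=p.astype(float).mean(2); C=cloud(d,K,W)
print("z wood",np.median(C[165:178,300:400,2]),bot.get_obs()["contact_force"])
for v in(170,185,200,215): print(v,g[v,220:270].astype(int).tolist(), p[v,254:264].tolist())
for u in(300,400): print(u,g[145:165,u].astype(int).tolist())
c=p[140:230,200:320]; cv2.imwrite("pics/w5c.png",cv2.resize(c[...,::-1],None,fx=6,fy=6,interpolation=2))
E
```

```text
z wood 59.87052395153894 [-3.46247648 -9.74261874  6.43001035]
170 [211, 211, 212, 211, 211, 210, 205, 182, 139, 108, 101, 102, 102, 102, 102, 103, 103, 102, 103, 101, 103, 101, 101, 102, 101, 101, 102, 102, 101, 102, 101, 98, 88, 78, 89, 102, 115, 134, 147, 150, 151, 150, 151, 150, 150, 152, 151, 151, 151, 151] [[116, 90, 61], [139, 104, 64], [157, 118, 71], [180, 138, 86], [194, 152, 95], [198, 155, 97], [199, 156, 98], [198, 156, 98], [199, 156, 98], [198, 155, 97]]
185 [211, 211, 211, 211, 212, 211, 212, 206, 187, 151, 113, 102, 100, 103, 102, 100, 100, 99, 101, 101, 101, 101, 100, 99, 100, 101, 99, 100, 99, 99, 100, 99, 97, 84, 81, 95, 108, 117, 130, 147, 157, 160, 159, 160, 159, 156, 154, 153, 152, 152] [[95, 81, 67], [126, 96, 63], [148, 111, 66], [159, 121, 72], [176, 134, 82], [195, 153, 94], [207, 163, 102], [210, 167, 104], [209, 166, 104], [210, 167, 105]]
200 [211, 211, 211, 211, 211, 211, 211, 211, 208, 195, 163, 122, 101, 99, 101, 98, 100, 101, 99, 99, 101, 100, 99, 99, 99, 100, 100, 101, 100, 101, 100, 100, 101, 96, 85, 76, 89, 102, 108, 118, 137, 153, 154, 142, 125, 118, 116, 115, 114, 116] [[89, 88, 80], [89, 77, 64], [118, 90, 60], [139, 105, 63], [147, 111, 67], [160, 122, 73], [183, 142, 87], [201, 158, 100], [203, 159, 101], [189, 147, 91]]
215 [211, 210, 211, 210, 211, 211, 211, 211, 211, 211, 203, 178, 133, 102, 99, 98, 100, 99, 98, 98, 100, 99, 99, 99, 99, 98, 99, 99, 100, 99, 100, 99, 100, 98, 95, 84, 77, 90, 102, 109, 118, 139, 153, 155, 144, 126, 119, 116, 116, 114] [[99, 98, 90], [88, 87, 79], [90, 78, 63], [119, 91, 60], [139, 105, 64], [148, 111, 69], [160, 122, 73], [185, 144, 88], [202, 159, 98], [204, 161, 101]]
300 [146, 146, 144, 145, 143, 131, 113, 102, 101, 102, 107, 127, 151, 159, 161, 163, 164, 163, 162, 161]
400 [97, 97, 97, 98, 98, 98, 97, 98, 98, 98, 107, 130, 153, 163, 164, 163, 162, 159, 156, 154]
```

View pics/w5c.png

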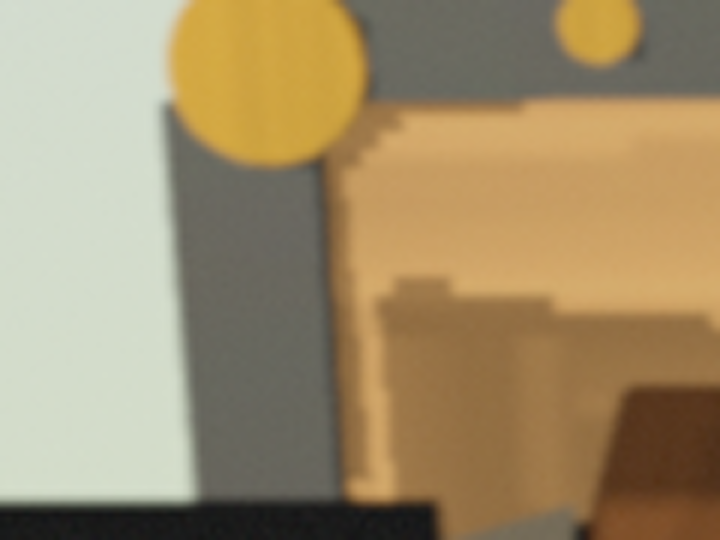

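Both faces now meet the bars with no gap; the dark strip is a shadow on the wood. Next I'll check the bar angle and the residuals numerically.

```bash
python3 - <<'E'
from h import *
z=np.load("pics/w5.npz"); p,d,K,W=[z[k] for k in("p","d","K","W")]
p=p.astype(float); g=p.mean(2); rb=p[...,0]-p[...,2]
def cross(a,t):
    k=np.where((a[:-1]<t)&(a[1:]>=t))[0][0]; return k+(t-a[k])/(a[k+1]-a[k])
q=[[240+cross(rb[v,240:275],30),v] for v in range(168,220)]
w=plane(K,W,q,62); l=np.polyfit(w[:,0],w[:,1],1); print("swing inner yaw",l[0],np.std(w[:,1]-np.polyval(l,w[:,0])))
o=[[220+cross(-g[v,220:250],-155),v] for v in range(172,220)]
w2=plane(K,W,o,64); l2=np.polyfit(w2[:,0],w2[:,1],1); print("swing outer-top yaw",l2[0])
q=[[u,148+cross(rb[148:165,u],30)] for u in range(310,430)]
w3=plane(K,W,q,62); m=np.polyfit(w3[:,1],w3[:,0],1); print("fence yaw",-m[0],np.std(w3[:,0]-np.polyval(m,w3[:,1])))
print("corner",np.linalg.solve([[1,-m[0]],[-l[0],1]],[m[1],l[1]]),bot.get_obs()["tool_pos"],bot.get_obs()["contact_force"])
E
```

```text
swing inner yaw -0.006727644720770095 0.833563256581528
swing outer-top yaw -0.026889480025243793
fence yaw -0.02685437353191391 0.0777342487873115
corner [647.75283125 -99.50557414] [ 600.43375152 -142.98084634   70.37465152] [-3.46247648 -9.74261874  6.43001035]
```

The swing bar and the fixed fence are both at -0.027 rad, so the swing is about 0 and the corner is seated. I'll add a touch more push on the fixed fence and hold.

```bash
python3 -m crank '[[[0,0.02,0,0,0],[0,0.04,0,0,0],[0,0.06,0,0,0],[0,0.06,0,0,0],[0,0.06,0,0,0],[0,0.06,0,0,0],[0,0.06,0,0,0],[0,0.06,0,0,0],[0,0.06,0,0,0],[0,0.06,0,0,0]]]'; python3 -m crank '[[[0,0,0,0,0],[0,0,0,0,0],[0,0,0,0,0],[0,0,0,0,0],[0,0,0,0,0],[0,0,0,0,0],[0,0,0,0,0],[0,0,0,0,0],[0,0,0,0,0],[0,0,0,0,0]]]'
```

```text
time: 13.95
tool_pos: [600.4, -143.0, 70.3]
tcp_rot: [3.137, 0.0, -0.031]
contact_force: [-5.5, -8.8, 8.2]
grip_width: 27.5
finger_force: 30.0
time: 14.95
tool_pos: [600.4, -143.0, 70.3]
tcp_rot: [3.137, 0.0, -0.031]
contact_force: [-6.2, -10.4, 8.0]
grip_width: 27.5
finger_force: 30.0
```

The pose is steady, and the square presses about 6 N and 10 N on the two fences. Handing in.

```bash
python3 -c "
from plant import bot
print(bot.close_job())"
```

```text
the job is handed in; nothing more can be done
None
```

I handed the job in at about 15 s with the square still gripped, flat on the glass and pressed into the fence corner at about 6 N and 10 N; the swinging fence measured square to the fixed one, and the judge returned no verdict.

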